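# Tip the frame buckle out of the parts carousel

### The job

Turn the parts carousel until the compartment that holds the rectangular frame buckle faces the spout, then press the paddle down to tip the carousel so that the buckle slides down the spout into the black bin. Then let the carousel come back level, with all the other parts still in it. Do not touch the buckle itself, and leave the other things on the table where they are.

Things in the scene. Friction and masses are not known exactly. Their poses are not given: they have to be found in the camera images.
- carousel: fixed foot of the parts carousel (grey plate, two side posts). Origin on the table straight below the wheel's axis; x runs level along the spout, y level to the paddle's side, z up. The tipping axle runs along y, 150 mm up. On it the cradle carries the wheel, which lies in a white dish whose still rim (outer radius 116 mm, top 194 mm above the table) holds the parts in
- spout (a point): middle of the spout's outer end, on its floor. The spout is a white chute on the cradle along the carousel's x, from the rim to 160 mm from the axis, narrowing from 110 to 85 mm wide. It starts at the rim's only gap, 30 degrees either side of x. A compartment faces it squarely when its middle lies on x; get within 5 degrees: much farther off, a neighbouring part can slip out too
- wheel (a joint): angle of the wheel on the cradle (rad), counter-clockwise from above, endless. At 0 and every multiple of 60 degrees (1.047 rad) one of its six equal open-topped compartments faces the spout squarely. Dividers lie at this angle + 30 degrees + multiples of 60 from the carousel's x. Light friction (0.05 N m); stays where it is left and carries the parts with it
- post (a point): top of one of the six upright steel posts (10 mm diameter) for pushing the wheel round, one on each divider, 80 mm from the axis. Top 232 mm above the table. Wheel: radius 107 mm, floor 162 mm above the table, dividers 28 mm high. This post is on the divider at the wheel's angle + 30 degrees; the others follow every 60 degrees
- cradle (a joint): tipping angle of the cradle that carries wheel, rim, spout and paddle (rad): 0 level, 0.75 at the stop, spout down. A damped spring brings it back level in about a second when the paddle is let go. Parts begin to slide at about 0.2 to 0.35; tip it beyond 0.55 and hold for a second or two
- paddle (a point): middle of the top of the black paddle (36 x 40 mm) on a 120 mm steel arm from the tipping axle: 156 mm to the carousel's y side of the wheel's axis, 110 mm along x, 199 mm above the table when level. Pressed straight down it tips the cradle: about 80 mm to the stop, with hardly any sideways travel. Takes about 3 N at first, 7 N at the stop, more when fast
- buckle: the rectangular frame buckle: white plastic frame 34 x 30 x 9 mm, bars 6 mm wide around an open middle. Origin at the centre of its underside. It lies flat in one of the compartments, about 68 mm from the wheel's axis
- toggle: white plastic bar 38 x 12 x 9 mm, in another compartment. Origin at the centre of its underside
- button: white plastic disc, 30 mm diameter, 9 mm thick, in another compartment. Origin at the centre of its underside
- tee: white plastic T-shaped part, 34 x 30 x 9 mm, in another compartment. Origin near the centre of its underside
- angle: white plastic L-shaped part, 32 x 32 x 9 mm, in another compartment. Origin near the centre of its underside
- bin: black open bin under the spout, fixed to the table, 180 mm (its x, along the spout) x 150 mm, walls 55 mm high and 4 mm thick. Origin at the centre of its underside
- grid_tray: clear tray with twelve cells, 220 x 160 x 35 mm, bystander. Origin at the centre of its underside
- tape_roll: cardboard ring, 84 mm diameter, 24 mm high, bystander. Origin at the centre of its underside
- carton: small closed carton, 90 x 130 x 70 mm, bystander. Origin at the centre of its underside

How it is judged:
By the outcome, as a careful person would: the job done as asked, in the order asked, and still so for the second after the job is handed in, with the robot touching nothing.
It also fails if it takes over 51 s, if anything falls off the work surface, if the arm or the gripper's body presses on something with over 40 N, if the wrist force passes 120 N, or if a joint passes its speed limit or range.

### The arm

A 6-joint arm with a two-finger parallel gripper is mounted at the origin on the work surface. World frame = base frame: x ahead of the robot, y to its left, z up, the work surface at z = 0. Lengths are in mm, angles in degrees, forces in N, time in s.
With the tool pointing down it reaches from about 325 to 900 mm from the base axis. Payload 6.1 kg.
Tool frame: the origin (TCP) lies at the very end of the fingers, on their centre line; the grasp point (between the pads) lies ctrl.hold_point_z behind it (ctrl.hold_point_z is the distance from the TCP to the grasp point, in mm); z points along the fingers, y is the direction in which the jaws open and shut (so a half turn about z gives the same grasp; the last joint's range is limited). The gripper opens to 87 mm and grips with 3 to 60 N. Pads are 19 mm wide; open, the fingers measure 117 mm over their backs; the gripper's body (75 mm by 190 mm) begins 51 mm behind the grasp point.
Start: joints at [65.999, 12.628, 87.462, -0, 79.91, -7.225], TCP at [180.395, 598.392, 222.538] pointing down, gripper open.
Joint ranges: [-170.65, 170.65], [-52.31, 119.04], [5.05, 147.46], [-71.25, 251.25], [11.57, 151.72], [-153.62, 153.62]. Speed limits (degrees/s): [147.25, 147.25, 172.46, 180, 180, 180].

### API

Orientations are given as a 3x3 rotation matrix whose columns are the frame's x, y, z axes.
In Python, from bench import state, read_camera, calibration, ctrl gives the robot as it stands. The module is installed in compiled form; this text tells all that it offers.
- The arm moves only by the tool move_arm, never from a script. Its argument "moves" is one flat list of numbers, 7 for each row, row after row: the finger opening in m, from 0 to 0.087, then the shift along the tool's x, y, z in m, then the turn, a rotation vector about the tool's x, y, z in degrees. In form: [grip, tx, ty, tz, rx, ry, rz, grip, tx, ty, tz, rx, ry, rz, ...]. A call has 1 to 20 rows; each row is the pose to reach, as a shift and turn from the pose commanded when the call began, along the tool's axes at that moment; what a row does not reach only later rows make up. A row lasts 1/12 s, in which the tool goes at most 41.7 mm and 7.16 degrees, less where a joint would pass 70% of its speed; a pose out of reach is approached as far as the arm can. A call with a gripper value outside its range is refused whole. The fingers move at their own pace and stop on an object; "grip_force" is the grip in N (left out, the last holds). Time passes only in rows, so rows that repeat a pose let the fingers close. It gives the time, the measured TCP pose, the force and the opening at its end, in the units of the state.
- state(): the state, without advancing time (a new reading comes with each control period).
- read_camera(name): name is "scene" or "top"; returns (picture, depth): 480x640x3 uint8, red, green, blue; 480x640 float32, mm along the optical axis (not along the pixel's ray), 0 where there is no reading.
- calibration(name): a dict with "K" (3x3 intrinsics, pixels), "eye" and "attitude" of the camera in the world. Camera axes: x right, y down, z forward; pixel columns grow to the right and rows downward; lengths in mm; the calibration is good to about 2 mm. A picture is of the moment at which its call begins. calibration takes no time and is no camera call.
- ctrl.sign_off(): hands the job in, once; it reports no verdict.
The state is a dict: "time_s": time; "qpos": joint angles; "joint_vel": joint speeds; "joint_torque": joint torques, N m; "tcp_pos": TCP position; "ee_rot": TCP orientation; "contact_force": force on the tool from outside, world axes, zero at the start; "ft_torque": the same for the moment, N m; "grip_width": opening from 0.0 (shut) to 1.0 (fully open).
Only numpy, scipy, OpenCV 4.12 (cv2) and the standard library are available. Lean on these libraries where they do the work, as an engineer would, in place of code of your own. Each camera call takes 0.05 s, during which the arm holds its last target.

## Working session

There is one attempt and no reset: what is moved stays moved. The work goes in short steps, Python scripts to look and compute and a tool call to move; the robot and the scene stay as the last step left them, time stands still between calls to the robot, and variables do not carry over. Pictures are saved under pics/ and viewed, and the job is handed in when it is done.

Besides the shell and the picture viewer there is one more tool, called after "Emit:" as a command line: name --argument value ..., lists and objects as JSON in quotes. move_arm: Moves the arm, as the interface text tells. Its arguments: {"type":"object","properties":{"moves":{"type":"array","items":{"type":"number"}},"grip_force":{"type":"number"}},"required":["moves"]}

```bash
mkdir -p pics; python3 - <<'E'
from bench import *
import cv2,numpy as np
for n in("scene","top"):
    p,d=read_camera(n); cv2.imwrite(f"pics/{n}0.png",p[:,:,::-1]); np.save(f"{n}d.npy",d); np.save(f"{n}p.npy",p)
    print(n,calibration(n))
print(state(),ctrl.hold_point_z)
E
```

```text
scene {'K': array([[569.67008525,   0.        , 320.47147066],
       [  0.        , 569.67008525, 231.93443956],
       [  0.        ,   0.        ,   1.        ]]), 'eye': array([1110.55028842, -602.81443101, 1115.52121287]), 'attitude': array([[ 0.72677762,  0.51154821, -0.45838054],
       [ 0.68680872, -0.53209921,  0.49514059],
       [ 0.00938436, -0.67467686, -0.73805357]])}
top {'K': array([[552.43136657,   0.        , 320.8274214 ],
       [  0.        , 552.43136657, 250.17458136],
       [  0.        ,   0.        ,   1.        ]]), 'eye': array([ 423.8144384 ,   10.84196408, 1391.20185448]), 'attitude': array([[ 0.00426425, -0.99814687,  0.06070129],
       [-0.99998547, -0.00405623,  0.0035498 ],
       [-0.003297  , -0.06071555, -0.99814966]])}
{'time_s': 0.1, 'qpos': array([ 6.60002383e+01,  1.26707949e+01,  8.75207778e+01, -7.80655537e-04,
        7.99092112e+01, -7.22733571e+00]), 'joint_vel': array([-0.00188561, -0.10914179, -0.21445914, -0.04031928,  0.03902967,
       -0.03688011]), 'joint_torque': array([-5.64885104e-04, -4.95951784e+01, -3.88519979e+01,  7.01191532e-02,
        5.14853897e-02, -4.64906535e-06]), 'tcp_pos': array([180.15729683, 597.8803829 , 221.53138014]), 'ee_rot': array([[-9.57459104e-01,  2.88568136e-01, -7.03192808e-04],
       [ 2.88568917e-01,  9.57457769e-01, -1.61239507e-03],
       [ 2.07991577e-04, -1.74672193e-03, -9.99998453e-01]]), 'contact_force': array([-0.03586301, -0.34536694, -0.361786  ]), 'ft_torque': array([-0.01748245, -0.00777194, -0.00730096]), 'grip_width': 0.9948646126904908} 18.700000000000003
```

View pics/scene0.png

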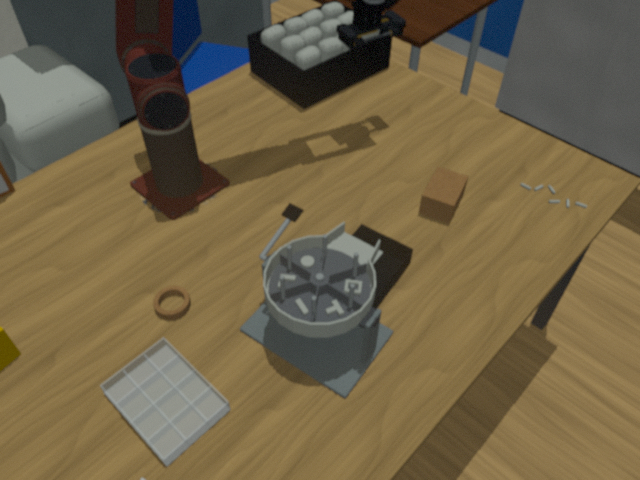

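View pics/top0.png

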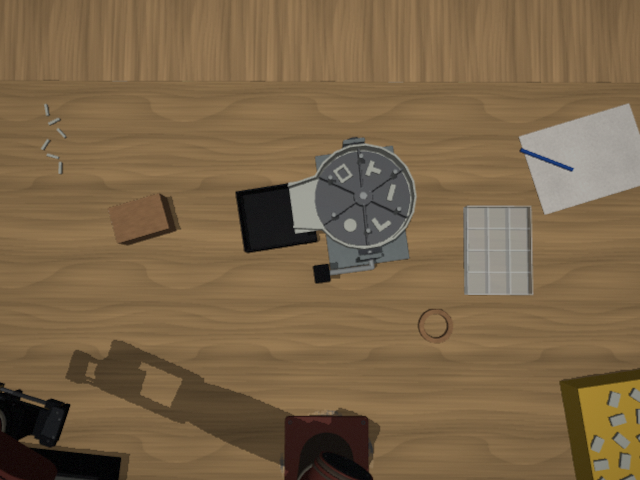

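The top view shows the hub at about (363,196), the spout going left to about (292,207) with the bin beyond it, the paddle at (321,273) and the buckle at (342,173). I'll crop and measure.

```bash
cat >h.py <<'E'
import numpy as np,cv2
from bench import calibration
def ray(n,u,v,z):
    c=calibration(n);d=c['attitude']@np.linalg.inv(c['K'])@np.array([u,v,1.]);e=c['eye'];return e+d*(z-e[2])/d[2]
def proj(n,P):
    c=calibration(n);q=c['K']@(c['attitude'].T@(np.array(P,float)-c['eye']));return q[:2]/q[2]
def cloud(n,d):
    c=calibration(n);v,u=np.mgrid[:480,:640];q=np.stack([u,v,np.ones_like(u)],-1)@np.linalg.inv(c['K']).T*d[...,None]
    return q@c['attitude'].T+c['eye']
E
python3 - <<'E'
from h import *
p=np.load('topp.npy');d=np.load('topd.npy')
c=p[120:300,230:430]; cv2.imwrite('pics/c0.png',cv2.resize(c,None,fx=4,fy=3.3333,interpolation=2)[:,:,::-1] if 0 else cv2.resize(c[:150],None,fx=4,fy=4,interpolation=2)[:,:,::-1])
X=cloud('top',d)
# paddle: dark & height 185-215
m=(p.max(2)<60)&(X[...,2]>180)&(X[...,2]<215)
m[:, :300]=0;m[:,350:]=0;m[:250]=0;m[300:]=0
v,u=np.where(m);print('paddle',len(u),u.mean(),v.mean(),X[m].mean(0),ray('top',u.mean(),v.mean(),199))
# rim: height ~194
m=(abs(X[...,2]-194)<7);m[:,:300]=0;m[:,430:]=0;m[:130]=0;m[260:]=0
print(m.sum())
# circle fit to the outer hull
pts=X[m][:,:2]
from scipy.optimize import least_squares
pc=np.median(pts,0);r=np.hypot(*(pts-pc).T)
o=pts[(r>105)&(r<125)]
s=least_squares(lambda a:np.hypot(o[:,0]-a[0],o[:,1]-a[1])-a[2],[*pc,113],loss='soft_l1')
print('rim',s.x,len(o)); print('hub px',ray('top',363,196,194))
E
```

```text
paddle 272 321.43014705882354 273.06617647058823 [446.86838698  13.54259416 199.26523676] [446.86196158  13.57110697 199.        ]
1244
rim [615.96318397 -75.37148781 112.74040163] 645
hub px [615.51059746 -76.48453653 194.        ]
```

View pics/c0.png

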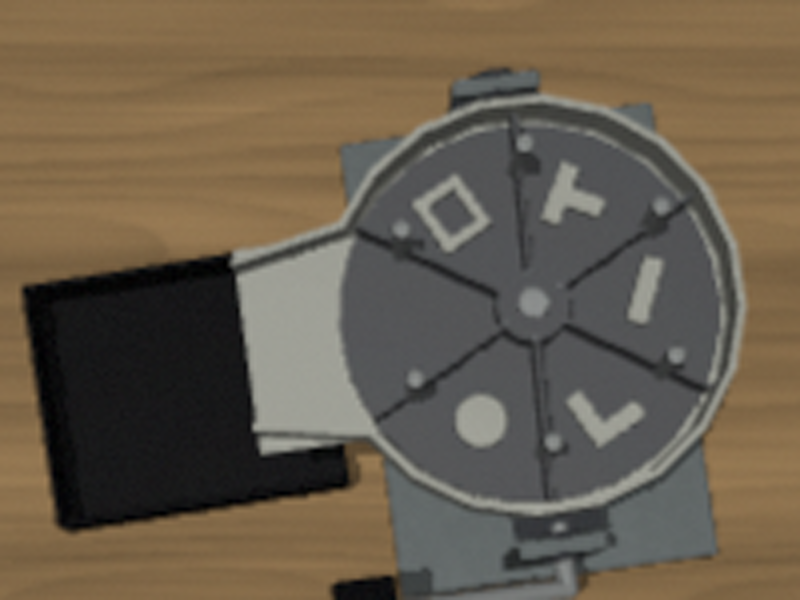

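```bash
python3 - <<'E'
from h import *
C=np.array([616,-75.5])
for th in [97.4]:
  for (u,v) in [(400,228),(525,143),(662,205),(676,354),(553,442),(415,378)]:
    P=ray('top',(u-1.5)/4+230,(v-1.5)/4+120,232)[:2]-C
    a=np.degrees(np.arctan2(P[1],P[0])); print(P+C,np.hypot(*P),a-th,(a-th-30)%60)
  for n,(u,v) in dict(buckle=(450,212),spoutA=(236,266),spoutB=(262,452)).items():
    P=ray('top',(u-1.5)/4+230,(v-1.5)/4+120,166 if n=='buckle' else 175)[:2]-C
    a=np.degrees(np.arctan2(P[1],P[0])); print(n,P+C,np.hypot(*P),a-th)
p=np.load('topp.npy')[120:300,230:430]
E
```

```text
[650.54639092  -3.01425555] 80.29717476094541 -32.882266027875005 57.117733972124995
[696.37215618 -69.2327059 ] 80.61614270446381 -92.94118824982624 57.05881175017376
[ 663.36007103 -141.81446567] 81.4897827063839 -151.86655858508027 58.13344141491973
[ 583.90918704 -148.89002517] 80.0994136705468 -211.01802533115728 58.981974668842724
[537.0209546  -83.95160717] 79.42996459893907 -271.2919796055802 58.708020394419805
[570.63911818 -11.19168369] 78.69669082721458 27.7978314379628 57.7978314379628
buckle [672.60993277 -31.78175077] 71.52600788296104 -59.72210654420335
spoutA [640.04761968  87.31977944] 164.58605223522198 -15.801545074624457
spoutB [536.40550985  72.14120212] 167.7295663430969 20.929443181108084
```

```bash
cat >>h.py <<'E'
from scipy.spatial.transform import Rotation as R
def plan(tg,pos=None,rot=None):
    "tg: list of (x,y,z,yaw of tool y deg); shifts in m, turn deg, from the current pose"
    from bench import state
    s=state();p=s['tcp_pos'] if pos is None else np.array(pos);M=s['ee_rot'] if rot is None else rot
    for x,y,z,a in tg:
        c,t=np.cos(np.radians(a)),np.sin(np.radians(a))
        Y=np.array([c,t,0]);Z=np.array([0,0,-1.]);T=np.stack([np.cross(Y,Z),Y,Z],1)
        print(np.round(M.T@(np.array([x,y,z])-p)/1000,4).tolist(),np.round(R.from_matrix(M.T@T).as_rotvec(degrees=True),2).tolist())
E
python3 - <<'E'
from h import *
plan([(180.4,598.4,300,73),(570.5,-11,300,35.4)])
E
```

```text
[-0.0001, 0.0004, -0.0785] [-0.1, -0.01, 0.23]
[-0.5494, -0.4705, -0.0778] [-0.1, 0.02, 37.83]
```

Emit:
move_arm --moves '[0.03,0,0,-0.04,0,0,0,0.03,0,0,-0.078,0,0,0,0.03,-0.549,-0.47,-0.078,0,0,37.8,0.03,-0.549,-0.47,-0.078,0,0,37.8,0.03,-0.549,-0.47,-0.078,0,0,37.8,0.03,-0.549,-0.47,-0.078,0,0,37.8,0.03,-0.549,-0.47,-0.078,0,0,37.8,0.03,-0.549,-0.47,-0.078,0,0,37.8,0.03,-0.549,-0.47,-0.078,0,0,37.8,0.03,-0.549,-0.47,-0.078,0,0,37.8,0.03,-0.549,-0.47,-0.078,0,0,37.8,0.03,-0.549,-0.47,-0.078,0,0,37.8,0.03,-0.549,-0.47,-0.078,0,0,37.8,0.03,-0.549,-0.47,-0.078,0,0,37.8,0.03,-0.549,-0.47,-0.078,0,0,37.8,0.03,-0.549,-0.47,-0.078,0,0,37.8,0.03,-0.549,-0.47,-0.078,0,0,37.8]'

```text
time_s: 1.52
tcp_pos: [518.2, 70.2, 300.3]
ee_rot: [[-0.579, 0.815, -0.0], [0.815, 0.579, 0.0], [0.0, -0.0, -1.0]]
contact_force: [1.4, 0.7, -0.6]
grip_width: 0.343
```

Emit:
move_arm --moves '[0.03,0,0,0,0,0,0,0.03,0,0,0,0,0,0,0.03,0,0,0,0,0,0,0.03,0,0,0,0,0,0]'

```text
time_s: 1.85
tcp_pos: [517.0, 73.3, 300.3]
ee_rot: [[-0.581, 0.814, -0.001], [0.814, 0.581, 0.0], [0.001, -0.0, -1.0]]
contact_force: [0.5, 0.7, -1.1]
grip_width: 0.35
```

```bash
python3 - <<'E'
from h import *
from bench import *
s=state();print(s['tcp_pos'],s['ee_rot'],s['grip_width'],s['qpos'])
plan([(570.5,-11,300,35.4),(570.5,-11,208,35.4)])
E
```

```text
[516.97809376  73.31748509 300.33845374] [[-5.80670225e-01  8.14138612e-01 -6.40601376e-04]
 [ 8.14138544e-01  5.80670514e-01  4.29076783e-04]
 [ 7.21306307e-04 -2.72386160e-04 -9.99999703e-01]] 0.3501687131423444 [-6.01949820e-01 -3.91988340e+00  9.66824549e+01  2.42247349e-02
  8.72743888e+01 -3.61008223e+01]
[-0.0997, -0.0054, 0.0003] [-0.02, -0.04, 0.1]
[-0.0998, -0.0054, 0.0923] [-0.02, -0.04, 0.1]
```

Emit:
move_arm --moves '[0.03,-0.035,-0.002,0,0,0,0,0.03,-0.07,-0.004,0,0,0,0,0.03,-0.1,-0.0054,0,0,0,0,0.03,-0.1,-0.0054,0.0,0,0,0,0.03,-0.1,-0.0054,0.02,0,0,0,0.03,-0.1,-0.0054,0.04,0,0,0,0.03,-0.1,-0.0054,0.05,0,0,0,0.03,-0.1,-0.0054,0.05,0,0,0,0.03,-0.1,-0.0054,0.05,0,0,0]'

```text
time_s: 2.6
tcp_pos: [570.6, -11.1, 250.5]
ee_rot: [[-0.581, 0.814, -0.001], [0.814, 0.581, 0.0], [0.001, -0.001, -1.0]]
contact_force: [1.4, -0.8, -0.3]
grip_width: 0.34
```

```bash
python3 - <<'E'
from h import *
from bench import *
s=state();print(s['tcp_pos'],s['qpos'])
p,d=read_camera('scene'); print(proj('scene',(570.5,-11,232)),proj('scene',s['tcp_pos']))
cv2.imwrite('pics/s1.png',cv2.resize(p[170:350,220:460],None,fx=3.3,fy=3.3,interpolation=2)[:,:,::-1])
E
```

```text
[570.62853989 -11.07607054 250.46696465] [-9.03311959e+00  4.27136330e+00  9.37621396e+01  8.95552202e-03
  8.20279931e+01 -4.45592365e+01]
[323.18237348 234.28710695] [323.31757135 228.34546061]
```

View pics/s1.png

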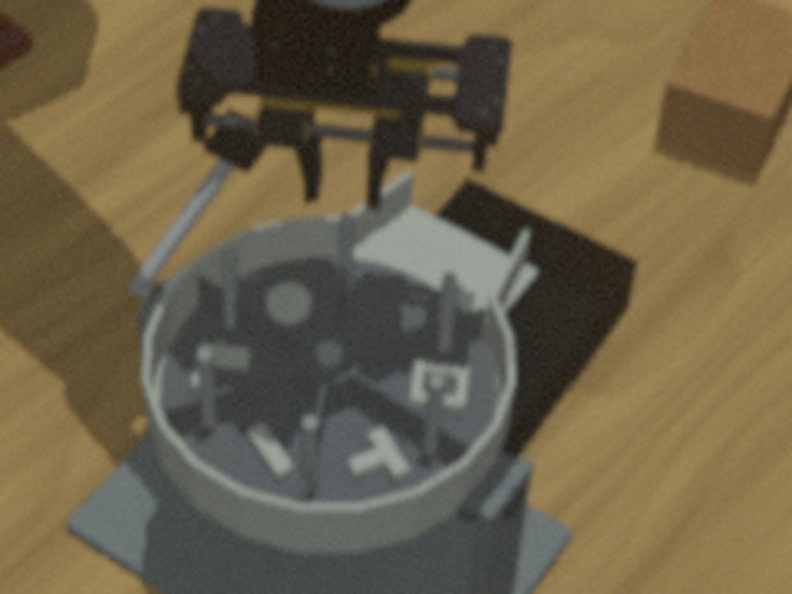

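The fingers straddle the target post, which is at crop (345,215). I'll descend and narrow the opening.

Emit:
move_arm --moves '[0.03,0,0,0.014,0,0,0,0.03,0,0,0.028,0,0,0,0.03,0,0,0.042,0,0,0,0.03,0,0,0.042,0,0,0,0.014,0,0,0.042,0,0,0,0.014,0,0,0.042,0,0,0,0.014,0,0,0.042,0,0,0,0.014,0,0,0.042,0,0,0,0.014,0,0,0.042,0,0,0]' --grip_force 3

```text
time_s: 3.4
tcp_pos: [571.8, -12.5, 209.6]
ee_rot: [[-0.58, 0.815, 0.002], [0.815, 0.58, -0.0], [-0.001, 0.001, -1.0]]
contact_force: [-0.6, -0.3, 0.9]
grip_width: 0.17
```

```bash
python3 - <<'E'
from h import *
s=__import__('bench').state();print(s['tcp_pos'],s['grip_width']*87)
C=np.array([616.5,-76.]);r=80
plan([(*(C+r*np.array([np.cos(np.radians(125.2+a)),np.sin(np.radians(125.2+a))])),208.5,35.4+a) for a in np.linspace(0,62,17)[1:]])
E
```

```text
[571.7883308  -12.46692026 209.5743083 ] 14.79022246516009
[0.0022, -0.0055, 0.0011] [0.07, 0.07, -3.85]
[0.0016, -0.0109, 0.0011] [0.07, 0.07, -7.72]
[0.0007, -0.0162, 0.0011] [0.07, 0.07, -11.6]
[-0.0005, -0.0215, 0.001] [0.06, 0.08, -15.47]
[-0.0021, -0.0266, 0.001] [0.06, 0.08, -19.35]
[-0.0041, -0.0317, 0.001] [0.06, 0.08, -23.22]
[-0.0063, -0.0366, 0.001] [0.06, 0.08, -27.1]
[-0.009, -0.0413, 0.001] [0.05, 0.09, -30.97]
[-0.0119, -0.0459, 0.001] [0.05, 0.09, -34.85]
[-0.0151, -0.0502, 0.001] [0.05, 0.09, -38.72]
[-0.0186, -0.0543, 0.001] [0.05, 0.09, -42.6]
[-0.0224, -0.0582, 0.001] [0.04, 0.09, -46.47]
[-0.0264, -0.0618, 0.001] [0.04, 0.1, -50.35]
[-0.0307, -0.0651, 0.001] [0.04, 0.1, -54.22]
[-0.0352, -0.0682, 0.001] [0.03, 0.1, -58.1]
[-0.0399, -0.0709, 0.001] [0.03, 0.1, -61.97]
```

Emit:
move_arm --moves '[0.014,0,-0.0055,0,0,0,-3.9,0.014,-0.0007,-0.0109,0,0,0,-7.7,0.014,-0.0016,-0.0162,0,0,0,-11.6,0.014,-0.0028,-0.0215,0,0,0,-15.5,0.014,-0.0044,-0.0266,0,0,0,-19.4,0.014,-0.0064,-0.0317,0,0,0,-23.2,0.014,-0.0086,-0.0366,0,0,0,-27.1,0.014,-0.0113,-0.0413,0,0,0,-31,0.014,-0.0142,-0.0459,0,0,0,-34.9,0.014,-0.0174,-0.0502,0,0,0,-38.7,0.014,-0.0209,-0.0543,0,0,0,-42.6,0.014,-0.0247,-0.0582,0,0,0,-46.5,0.014,-0.0287,-0.0618,0,0,0,-50.4,0.014,-0.033,-0.0651,0,0,0,-54.2,0.014,-0.0375,-0.0682,0,0,0,-58.1,0.014,-0.0399,-0.07,0,0,0,-60.2,0.014,-0.0422,-0.0709,0,0,0,-62,0.014,-0.0422,-0.0709,0,0,0,-62,0.014,-0.0422,-0.0709,0,0,0,-62]'

```text
time_s: 4.98
tcp_pos: [538.0, -88.0, 208.8]
ee_rot: [[-0.992, -0.128, 0.0], [-0.128, 0.992, -0.0], [-0.0, -0.0, -1.0]]
contact_force: [0.8, -0.4, 0.2]
grip_width: 0.166
```

```bash
python3 - <<'E'
from h import *
from bench import *
s=state();print(s['tcp_pos'],s['qpos'],s['contact_force'])
plan([(537.2,-86.3,208.5,97.4)])
p,d=read_camera('scene')
cv2.imwrite('pics/s2.png',cv2.resize(p[170:350,220:460],None,fx=3.3,fy=3.3,interpolation=2)[:,:,::-1])
p,d=read_camera('top')
cv2.imwrite('pics/t2.png',cv2.resize(p[120:270,230:430],None,fx=4,fy=4,interpolation=2)[:,:,::-1])
E
```

```text
[538.0238282  -88.04595033 208.83954654] [-1.75841739e+01  2.27485783e+00  1.00353516e+02  1.47653331e-03
  7.73463196e+01 -1.14931879e+02] [ 0.81100971 -0.41990618  0.21105238]
[0.0006, 0.0018, 0.0003] [-0.01, 0.02, -0.05]
```

View pics/s2.png

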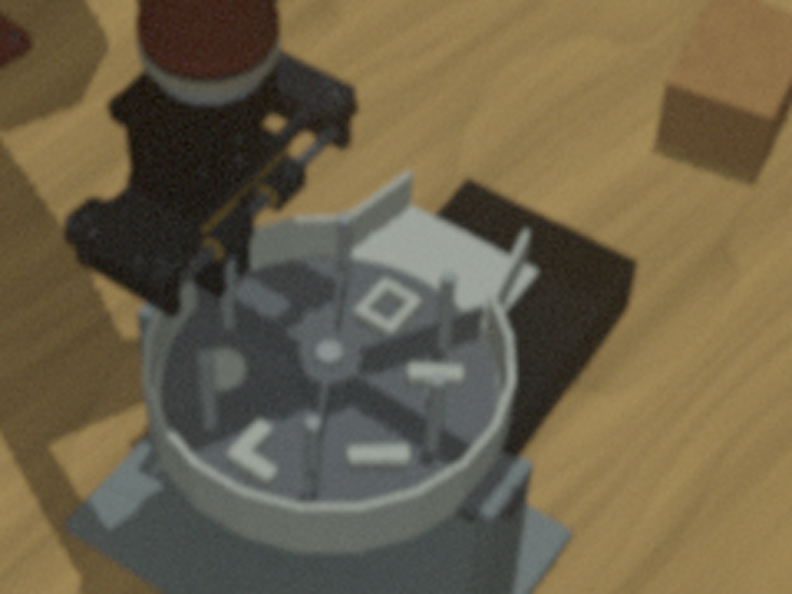

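View pics/t2.png

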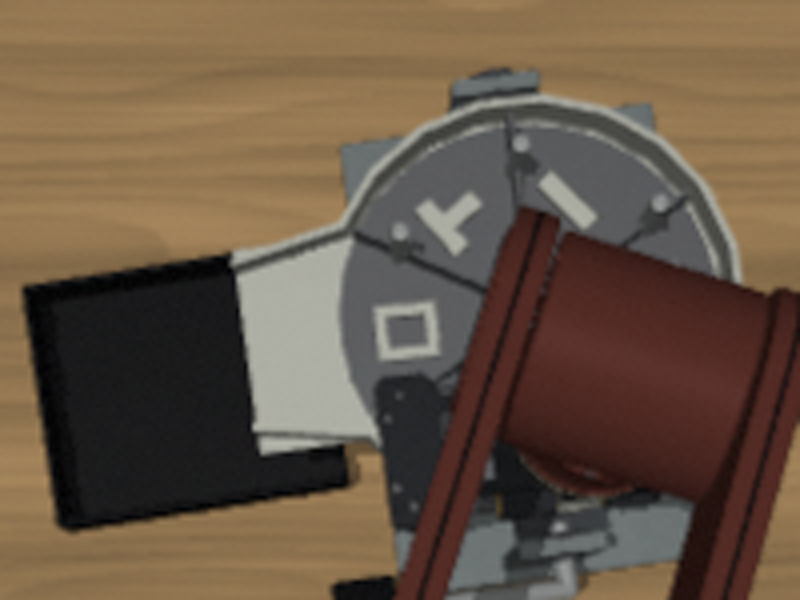

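```bash
python3 - <<'E'
from h import *
C=np.array([616.7,-76.]);th=97.4
for z,(u,v) in [(232,(398,231)),(232,(521,145)),(232,(660,204)),(166,(407,332))]:
    P=ray('top',(u-1.5)/4+230,(v-1.5)/4+120,z)[:2]-C
    a=np.degrees(np.arctan2(P[1],P[0])); print(P+C,np.hypot(*P),a-th,(a-th)%60-30)
E
```

```text
[648.93727542  -1.96003841] 80.7536862227056 -30.928488679510465 -0.9284886795104654
[695.28964959 -67.10926431] 79.09094893541575 -90.9456507292607 -0.9456507292607057
[ 663.89191223 -140.75708583] 80.12837665153539 -151.31719794650013 -1.31719794650013
[604.81668017  -7.90498767] 69.12412020597705 2.499050920460519 -27.50094907953948
```

Wheel angle is about -1°, which is within tolerance. The buckle at (407,332) sits squarely in front of the spout. I'll open, lift and go over the paddle.

```bash
python3 - <<'E'
from h import *
plan([(446.4,17.6,290,62)])
plan([(446.4,17.6,225,62)])
E
```

```text
[0.0772, 0.1163, -0.0813] [-0.0, 0.01, 35.38]
[0.0773, 0.1163, -0.0163] [-0.0, 0.01, 35.38]
```

Emit:
move_arm --moves '[0.03,0,0,0,0,0,0,0.03,0,0,0,0,0,0,0.03,0,0,-0.015,0,0,0,0.03,0,0,-0.04,0,0,0,0.03,0,0,-0.08,0,0,0,0,0.02,0.03,-0.08,0,0,7,0,0.04,0.06,-0.08,0,0,14,0,0.06,0.09,-0.08,0,0,21,0,0.077,0.115,-0.08,0,0,28,0,0.077,0.115,-0.08,0,0,35.4,0,0.077,0.115,-0.08,0,0,35.4,0,0.077,0.115,-0.045,0,0,35.4,0,0.077,0.115,-0.015,0,0,35.4,0,0.077,0.115,-0.015,0,0,35.4,0,0.077,0.115,-0.015,0,0,35.4]'

```text
time_s: 6.33
tcp_pos: [445.8, 15.9, 222.4]
ee_rot: [[-0.884, 0.468, -0.004], [0.468, 0.884, 0.0], [0.004, -0.001, -1.0]]
contact_force: [0.2, -0.6, 1.3]
grip_width: 0.003
```

```bash
python3 - <<'E'
from h import *
from bench import *
s=state();print(s['tcp_pos'],s['qpos'],s['contact_force'],s['grip_width'])
plan([(446.4,17.6,199,62),(446.4,17.6,133,62)])
p,d=read_camera('scene')
cv2.imwrite('pics/s3.png',cv2.resize(p[170:350,220:460],None,fx=3.3,fy=3.3,interpolation=2)[:,:,::-1])
p,d=read_camera('top')
cv2.imwrite('pics/t3.png',cv2.resize(p[120:270,230:430],None,fx=4,fy=4,interpolation=2)[:,:,::-1])
E
```

```text
[445.7658645   15.9185484  222.39586619] [-8.09701990e+00 -1.25641500e+01  1.12680579e+02 -9.18890314e-03
  8.01117303e+01 -7.02202602e+01] [ 0.23894688 -0.63144199  1.28000916] 0.0026683354420939114
[0.0001, 0.0018, 0.0234] [-0.09, -0.21, 0.12]
[-0.0001, 0.0019, 0.0894] [-0.09, -0.21, 0.12]
```

View pics/s3.png

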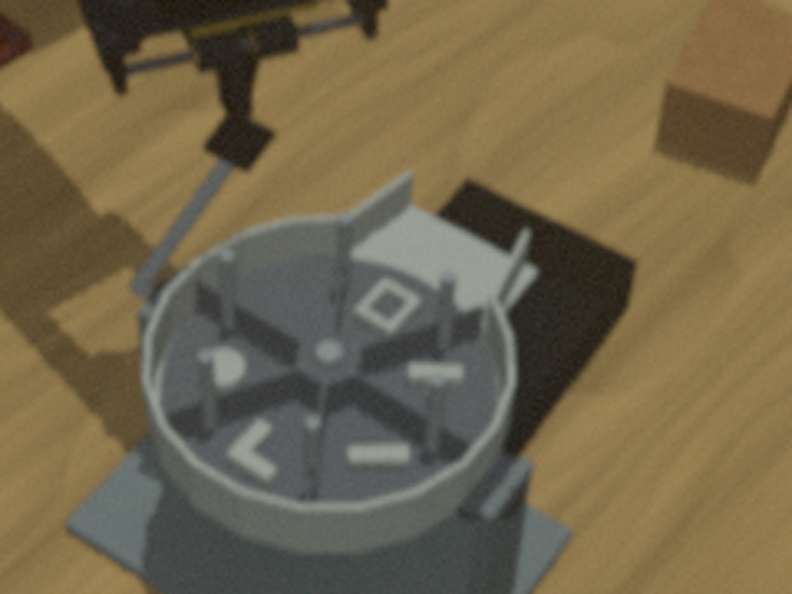

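View pics/t3.png

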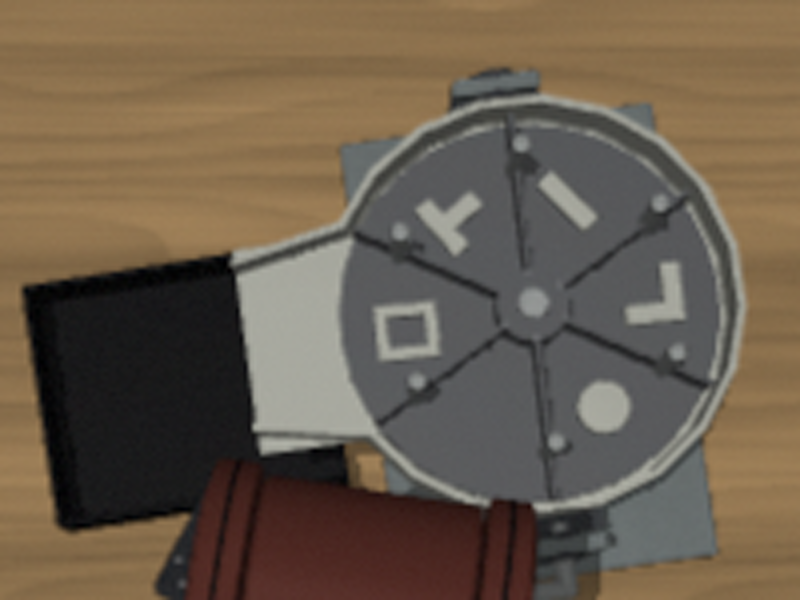

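The wheel is aligned, the parts are in place, and the closed fingers are over the paddle at crop (240,130). Now I'll press.

Emit:
move_arm --moves '[0,0,0.001,0.01,0,0,0,0,0,0.001,0.02,0,0,0,0,0,0.001,0.025,0,0,0,0,0,0.001,0.03,0,0,0,0,0,0.001,0.035,0,0,0,0,0,0.001,0.04,0,0,0,0,0,0.001,0.045,0,0,0,0,0,0.001,0.05,0,0,0,0,0,0.001,0.055,0,0,0,0,0,0.001,0.06,0,0,0,0,0,0.001,0.065,0,0,0,0,0,0.001,0.07,0,0,0,0,0,0.001,0.075,0,0,0,0,0,0.001,0.08,0,0,0,0,0,0.001,0.08,0,0,0]'

```text
time_s: 7.68
tcp_pos: [447.0, 17.2, 142.6]
ee_rot: [[-0.883, 0.469, -0.0], [0.469, 0.883, 0.0], [0.0, -0.0, -1.0]]
contact_force: [0.3, 2.0, 4.1]
grip_width: 0.009
```

```bash
cat >look.py <<'E'
import sys
from h import *
from bench import *
k=sys.argv[1]
s=state();print(s['time_s'],s['tcp_pos'],s['contact_force'])
p,d=read_camera('scene')
a=cv2.resize(p[170:350,220:460],None,fx=3.3,fy=3.3,interpolation=2)
cv2.imwrite(f'pics/s{k}.png',a[:,:,::-1])
p,d=read_camera('top')
cv2.imwrite(f'pics/t{k}.png',cv2.resize(p[120:270,230:430],None,fx=4,fy=4,interpolation=2)[:,:,::-1])
# cradle tilt from the spout/wheel surface: slope along carousel x
X=cloud('top',d);e=np.array([np.cos(np.radians(97.4)),np.sin(np.radians(97.4))])
q=X[...,:2]-[616.7,-76];cx=q@e;cy=q@np.array([-e[1],e[0]])
m=(np.abs(cx)<95)&(cy<-20)&(cy>-60)&(d>0)
A=np.c_[cx[m],np.ones(m.sum())];z=X[...,2][m]
w=np.ones(len(z),bool)
for _ in range(8):
    c=np.linalg.lstsq(A[w],z[w],rcond=None)[0];w=np.abs(z-A@c)<6
print('tilt rad',-np.arctan(c[0]),w.sum(),len(w))
E
python3 look.py 4
```

```text
7.6833 [446.98462995  17.1686349  142.61242603] [0.34765742 2.02677745 4.10495257]
tilt rad 0.48410360795926893 934 1511
```

View pics/s4.png

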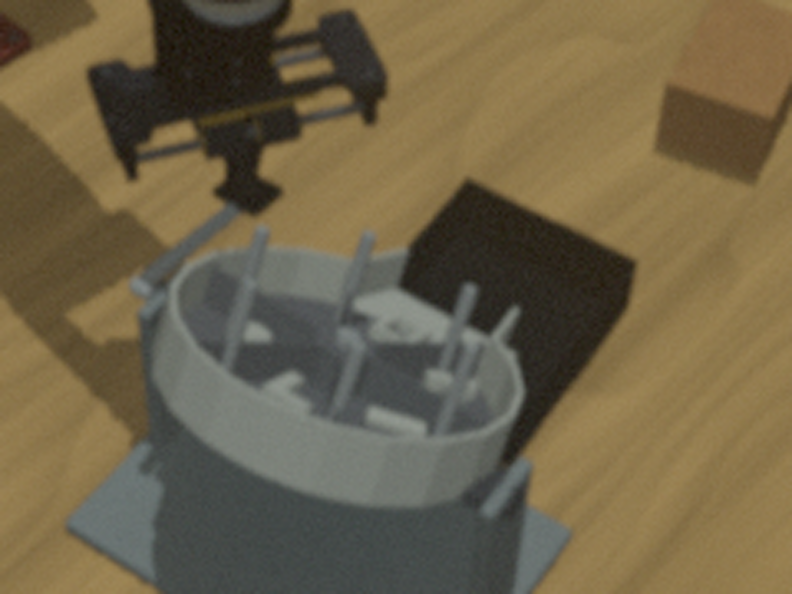

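The paddle is pressed to a tilt of about 0.5 rad and the buckle is at the spout mouth, crop (400,325). I'll press a bit deeper and hold.

Emit:
move_arm --moves '[0,0,0,0.004,0,0,0,0,0,0,0.008,0,0,0,0,0,0,0.012,0,0,0,0,0,0,0.012,0,0,0,0,0,0,0.012,0,0,0,0,0,0,0.012,0,0,0,0,0,0,0.012,0,0,0,0,0,0,0.012,0,0,0,0,0,0,0.012,0,0,0,0,0,0,0.012,0,0,0,0,0,0,0.012,0,0,0,0,0,0,0.012,0,0,0,0,0,0,0.012,0,0,0,0,0,0,0.012,0,0,0,0,0,0,0.012,0,0,0]'

```text
time_s: 9.03
tcp_pos: [447.4, 16.5, 132.0]
ee_rot: [[-0.883, 0.469, 0.001], [0.469, 0.883, -0.001], [-0.001, -0.001, -1.0]]
contact_force: [-1.0, -0.2, 5.7]
grip_width: 0.005
```

```bash
python3 look.py 5
```

```text
9.0333 [447.42922022  16.51767674 132.00061259] [-1.00061495 -0.21058405  5.70893091]
tilt rad 0.6065817689710057 570 1499
```

View pics/s5.png

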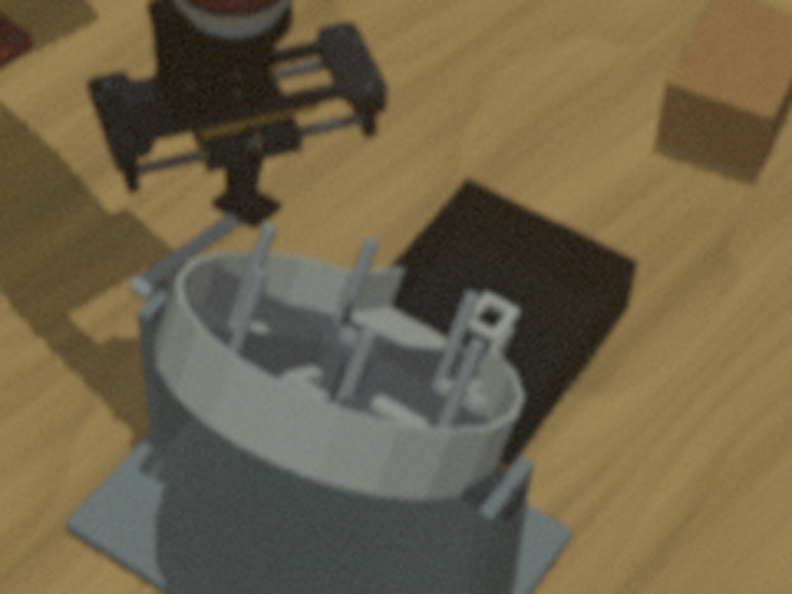

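View pics/t5.png

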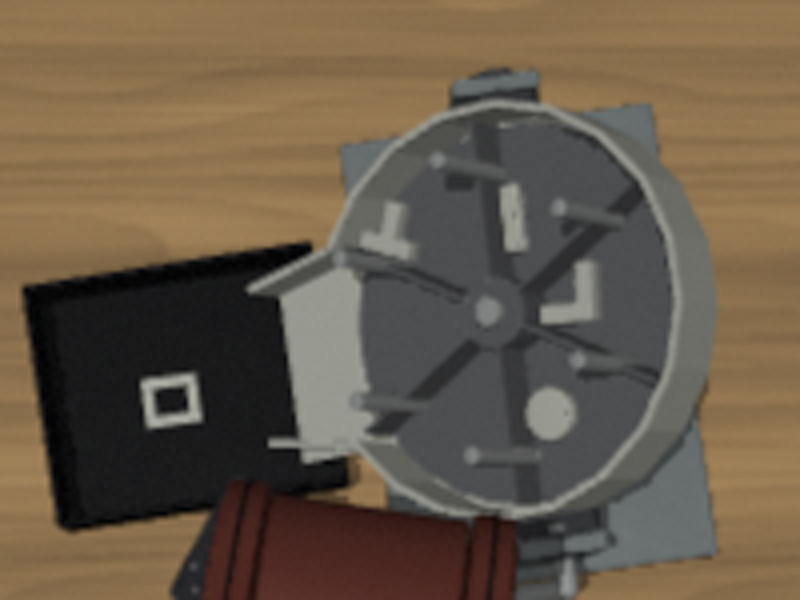

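The buckle lies in the bin at (172,400), and the tee, toggle, angle and button are still in the wheel. I'll let the cradle rise gently and then lift clear.

Emit:
move_arm --moves '[0,0,0,-0.005,0,0,0,0,0,0,-0.01,0,0,0,0,0,0,-0.015,0,0,0,0,0,0,-0.02,0,0,0,0,0,0,-0.025,0,0,0,0,0,0,-0.03,0,0,0,0,0,0,-0.035,0,0,0,0,0,0,-0.04,0,0,0,0,0,0,-0.045,0,0,0,0,0,0,-0.05,0,0,0,0,0,0,-0.055,0,0,0,0,0,0,-0.06,0,0,0,0,0,0,-0.065,0,0,0,0,0,0,-0.07,0,0,0,0,0,0,-0.075,0,0,0,0,0,0,-0.08,0,0,0,0,0,0,-0.1,0,0,0,0,0,0,-0.13,0,0,0,0,0,0,-0.16,0,0,0,0,0,0,-0.16,0,0,0]'

```text
time_s: 10.8
tcp_pos: [449.7, 16.9, 298.1]
ee_rot: [[-0.883, 0.469, 0.009], [0.469, 0.883, -0.001], [-0.009, 0.003, -1.0]]
contact_force: [-0.0, -0.0, 1.1]
grip_width: 0.01
```

Emit:
move_arm --moves '[0,0.03,0,0,0,0,0,0,0.06,0,0,0,0,0,0,0.06,0,0,0,0,0,0,0.06,0,0,0,0,0,0,0.06,0,0,0,0,0,0,0.06,0,0,0,0,0,0,0.06,0,0,0,0,0,0,0.06,0,0,0,0,0,0,0.06,0,0,0,0,0,0,0.06,0,0,0,0,0,0,0.06,0,0,0,0,0,0,0.06,0,0,0,0,0,0,0.06,0,0,0,0,0,0,0.06,0,0,0,0,0]'

```text
time_s: 11.97
tcp_pos: [394.2, 45.2, 291.5]
ee_rot: [[-0.883, 0.469, 0.0], [0.469, 0.883, -0.0], [-0.0, 0.0, -1.0]]
contact_force: [0.2, -1.0, -0.4]
grip_width: 0.008
```

```bash
python3 look.py 6; python3 - <<'E'
from bench import *
import cv2,numpy as np
p,d=read_camera('top');cv2.imwrite('pics/full.png',p[:,:,::-1])
E
```

```text
11.9667 [394.17283658  45.20354992 291.54883983] [ 0.18935653 -0.99022798 -0.39190519]
tilt rad -0.00258203837081253 1125 1486
```

View pics/t6.png

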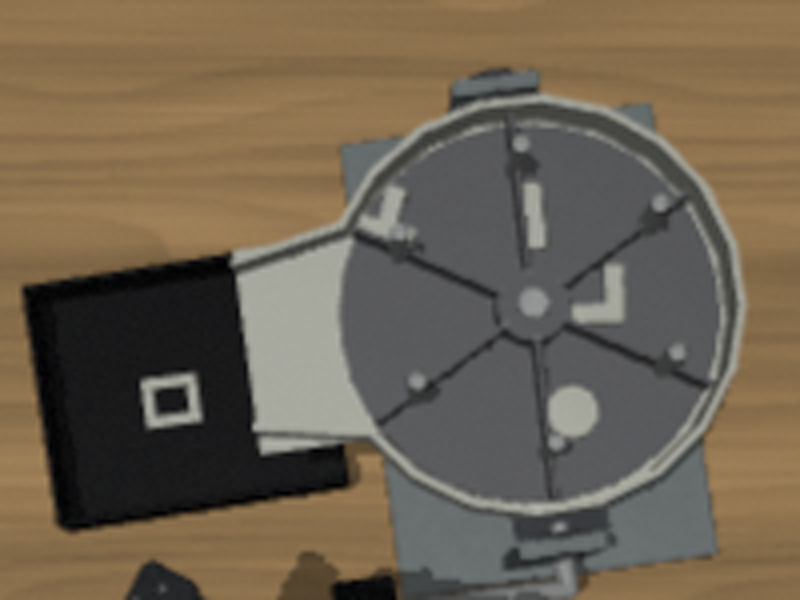

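View pics/s6.png

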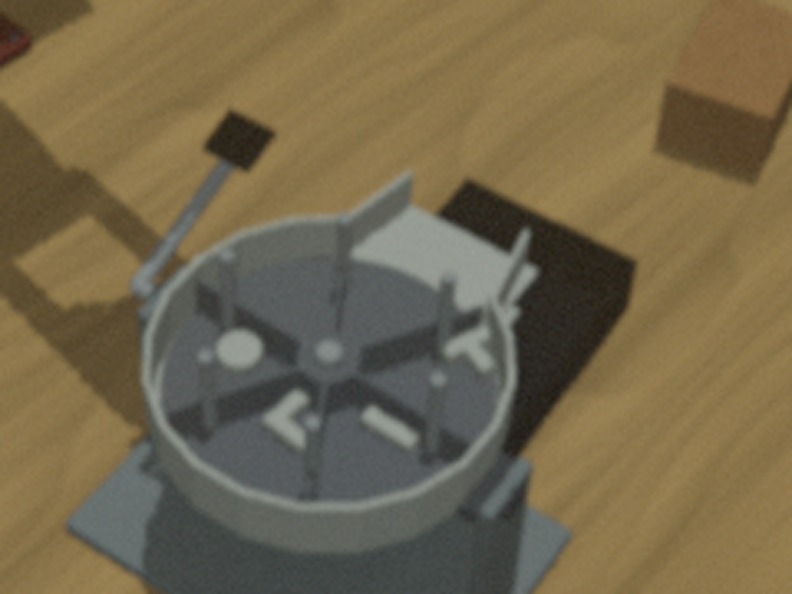

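View pics/full.png

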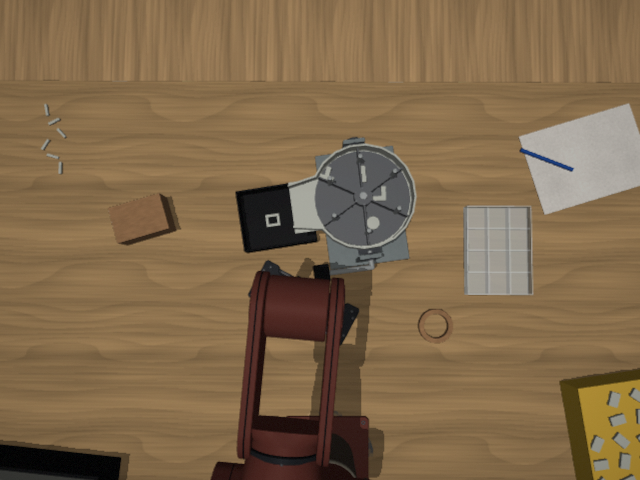

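The carousel is level (tilt -0.003 rad), the buckle is in the bin at (172,400), and the four other parts are still in the wheel. The bystanders haven't moved and the arm is clear.

```bash
python3 -c "
from bench import ctrl;print(ctrl.sign_off())"
```

```text
the job is handed in; nothing more can be done
None
```

The rectangular frame buckle is in the black bin, and the carousel is back level with the tee, toggle, angle and button still in it. I handed the job in at about 12 s of the 51 s allowed.

- **Turning:** I pushed one wheel post about 62° counter-clockwise with the fingers straddling it. The buckle's compartment ended about 1° off the spout by my camera measurement. The spout direction itself is uncertain by about 1°, still well inside the 5° limit.
- **Tipping:** I pressed the paddle with closed fingers to about 0.6 rad and held for about a second. The wrist force was about 6 N at the end of the hold, and the buckle slid into the bin without being touched.
- **Last checks:** the carousel's tilt read -0.003 rad. The tray, tape roll and carton look unmoved in the pictures, and the arm is clear of everything.
- **Disagreements:** no check failed. My rough reading of the spout's end corners put its direction about 2.5° off the one I used, but I had guessed their height. The bin's edges agreed to about 1°.

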